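# Centre the teapot on its warmer

## Robot

A 6-joint arm with a two-finger parallel gripper is mounted at the origin on the work surface. World frame = base frame: x ahead of the robot, y to its left, z up, the work surface at z = 0. Lengths are in mm, angles in rad, forces in N, time in s.
With the tool pointing down it reaches from about 275 to 750 mm from the base axis. Payload 10.2 kg.
Tool frame: the origin (TCP) lies midway between the tips of the shut fingers; the grasp point (between the pads) lies 19 mm behind it; z points along the fingers, y is the line along which they close (so a half turn about z gives the same grasp; the last joint's range is limited). The gripper opens to 85 mm and grips with 20 to 120 N. Pads are 22 mm wide; open, the fingers measure 114 mm over their backs; the gripper's body (76 mm by 85 mm) begins 54 mm behind the grasp point. The pads swing forward as they close: fully open they stand 13 mm farther back than shut.
Start: joints at [-1.521, 0.313, 1.498, -0, 1.331, -0.223], TCP at [141.437, -505.595, 231.294] pointing down, gripper open.
Joint ranges: [-2.94, 2.94], [-0.97, 2.17], [0.19, 2.56], [-1.23, 4.37], [0.02, 3.11], [-2.88, 2.88]. Speed limits (rad/s): [2.39, 2.39, 3.01, 3.14, 3.14, 3.14].

## Interface

Orientations are given as a unit quaternion [w, x, y, z].
In Python, from rig import ctrl gives the robot as it stands.
- The arm moves only by the tool send_rows, never from a script. Its argument "targets" is a list of rows, each an object with "offset": the shift along the world's x, y, z in cm, a list of three; "spin": the turn about the world's z in rad. A call has 1 to 8 rows; each row is the pose to reach, as a shift and turn from the pose commanded when the call began; what a row does not reach only later rows make up. A row lasts 1/12 s, in which the tool goes at most 41.7 mm and 7.16 degrees, less where a joint would pass 70% of its speed; a pose out of reach is approached as far as the arm can. A call with a gripper value outside its range is refused whole. "grip" is the opening, from 0 (shut) to 1 (fully open), set as the call begins (left out, the last holds). The fingers move at their own pace and stop on an object; "squeeze" is the grip in N (left out, the last holds). Time passes only in rows, so rows that repeat a pose let the fingers close. It gives the time, the measured TCP pose, the force, the opening and the grip force at its end, in the units of the state.
- ctrl.sense(): the state, without advancing time (a new reading comes with each control period).
- ctrl.capture(name): name is "side" or "top"; returns (picture, depth): 480x640x3 uint8, red, green, blue; 480x640 float32, mm along the optical axis (not along the pixel's ray), 0 where there is no reading.
- ctrl.calibration(name): a dict with "fx", "fy", "cx", "cy" (pixels), "view" (4x4, takes a point from world to camera coordinates). Camera axes: x right, y down, z forward; pixel columns grow to the right and rows downward; lengths in mm; the calibration is good to about 2 mm. A picture is of the moment at which its call begins. calibration takes no time and is no camera call.
- ctrl.finish_job(): hands the job in; it is judged then, once.
Trained networks look in the newest picture that a camera, given by its name, has taken for a name from the list of things; names that differ only in an ending like _2 or _b are one class to them, and where a whole thing is asked for, a point or a joint stands for the part that bears it (a point fixed in the world has none). Each returns a list of dicts, best first, with "conf" (0 to 1); they miss things now and then, are a little off and sometimes report something else, mostly with a low value. They report only what shows in the picture. A call takes as long as a camera call. They do not tell look-alikes from the thing itself.
- ctrl.search_frame(camera, query): "box" ([left, top, right, bottom] in pixels, round what is visible of it).
- ctrl.place_of(camera, query): "uv" ([column, row] in pixels: a listed point, or the origin of a listed thing).
The state is a dict: "time_s": time; "joints": joint angles; "dq": joint speeds; "tau": joint torques, N m; "eef_pos": TCP position; "ee_rot": TCP orientation; "force": force on the tool from outside, world axes, zero at the start; "wrist_torque": the same for the moment, N m; "grip_width": opening from 0.0 (shut) to 1.0 (fully open); "grip_force": force on a finger pad.
Only numpy, scipy, OpenCV 4.12 (cv2) and the standard library are available. Lean on these libraries where they do the work, as an engineer would, in place of code of your own. Each camera call takes 0.05 s, during which the arm holds its last target. There are 200 camera calls.

## Task

The teapot has been set down off-centre on its little warmer. With light taps or nudges of the fingertips against its round belly, slide it until it stands in the middle of the warmer's top plate, within about 5 mm, without tipping it, lifting it or taking hold of it. Leave its handle, spout and lid knob untouched, and leave the warmer and everything else on the trolley where they are.

Things in the scene. Friction and masses are not known exactly. Their poses are not given: they have to be found in the camera images.
- teapot: Turquoise teapot, 0.4 to 0.6 kg, loose, easily rocked. Origin: centre of the underside of its foot (62 mm across); z up, x to the spout, handle on -x. Round belly 120 mm across in an upright band 28 to 41 mm above the origin; 110 at 20 and 51 mm, 94 at 60. Foot friction about 0.5 to 0.65: pushed in the widest band it slides and stops with the push; pushed higher it may tip. Lid top 79 mm up.
- teapot_spout: The teapot's spout, one piece with the pot; origin and axes coincide with the teapot's. It leaves the belly towards the teapot's +x, up to 25 mm thick at its root (height 18 to 45 mm, y within 13 mm), and its tip is 105 mm from the teapot's axis at height 79 mm. Not to be touched.
- teapot_handle: The teapot's loop handle, one piece with the pot; origin and axes coincide with the teapot's. A 10 mm thick loop on the teapot's -x side, from the belly out to 102 mm from its axis, heights 14 to 71 mm. Not to be touched.
- teapot_knob: The lid's knob, one piece with the pot, 18 mm across and 16 mm high; origin at its foot, on the teapot's axis 78 mm above the teapot's origin. Not to be touched.
- warmer_top (a point): Centre of the warmer's top plate, on its upper face; z up. The warmer is a loose steel stand of 0.9 kg, 50 mm high: a flat round top plate 96 mm across and 6 mm thick on a pierced drum 82 mm across, standing on a round foot plate 144 mm across and 12 mm high. It stands on the tray (height 0) and must not be shifted.
- tumbler_a: Glass tumbler, 72 mm across, 95 mm high, standing near the warmer; origin at the centre of its underside. Bystander.
- tumbler_b: The other, like glass tumbler, 72 mm across, 95 mm high, near the warmer; origin at the centre of its underside. Bystander.
- milk_jug: Steel milk jug, 74 mm across, 80 mm high, with a small loop handle reaching 50 mm from its axis on its own +y side; near the warmer; origin at the centre of its underside. Bystander.
- sugar_bowl: White lidded sugar bowl, 76 mm across, 77 mm high, near the warmer; origin at the centre of its underside. Bystander.
- caddy: Round steel tea caddy with a cork bottom, 80 mm across, 113 mm high, near the warmer; origin at the centre of its underside. Bystander.
Mind the look-alikes: they are no part of the job. What is shaped like the part that bears warmer_top but blue, orange or purple is not meant.

How it is judged:
By the outcome, as a careful person would: the job done as asked, in the order asked, and still so for the second after the job is handed in, with the robot touching nothing.
It also fails if it takes over 56 s, if anything falls off the work surface, if the arm or the gripper's body presses on something with over 40 N, if the wrist force passes 120 N, or if a joint passes its speed limit or range.

## Working session

There is one attempt and no reset: what is moved stays moved. The work goes in short steps, Python scripts to look and compute and a tool call to move; the robot and the scene stay as the last step left them, time stands still between calls to the robot, and variables do not carry over. Pictures are saved under pics/ and viewed, at most 10 in all, crops included, and the job is handed in when it is done.

Besides the shell and the picture viewer there is one more tool, called after ">>>" as name([rows], argument=value, ...), one row to a line, values as JSON. send_rows: Moves the arm, as the interface text tells. Its arguments: {"type":"object","properties":{"targets":{"type":"array"},"grip":{"type":"number"},"squeeze":{"type":"number"}},"required":["targets"]}

```bash
mkdir -p pics
cat > h.py <<'E'
import numpy as np, cv2
from rig import ctrl
def cap(n,fn=None):
    p,d=ctrl.capture(n)
    if fn: cv2.imwrite('pics/'+fn,cv2.cvtColor(p,cv2.COLOR_RGB2BGR))
    return p,d
def pts(n,d):
    c=ctrl.calibration(n);v,u=np.mgrid[0:480,0:640]
    P=np.stack([(u-c['cx'])/c['fx']*d,(v-c['cy'])/c['fy']*d,d],-1)
    V=np.array(c['view']);W=(P-V[:3,3])@V[:3,:3]
    W[d<=0]=np.nan
    return W
def ray(n,uv,z):
    c=ctrl.calibration(n);V=np.array(c['view']);R=V[:3,:3]
    o=-R.T@V[:3,3];r=R.T@np.array([(uv[0]-c['cx'])/c['fx'],(uv[1]-c['cy'])/c['fy'],1])
    return o+r*(z-o[2])/r[2]
E
python3 - <<'E'
from h import *
np.set_printoptions(precision=1,suppress=True)
for n in('top','side'):
    p,d=cap(n,n+'1.png');W=pts(n,d)
    np.savez(n+'1.npz',p=p,W=W)
    c=ctrl.calibration(n);V=np.array(c['view']);print(n,-V[:3,:3].T@V[:3,3],V[2,:3],c['fx'])
    for q in['teapot','teapot_knob','teapot_spout','teapot_handle','warmer_top','tumbler_a','milk_jug','sugar_bowl','caddy']:
        print(q,[(r['conf'],np.array(r['uv'])) for r in ctrl.place_of(n,q)], [(np.array(r['box'])) for r in ctrl.search_frame(n,q)])
print(ctrl.sense())
E
```

```text
top [ 479.5    1.1 1032.6] [ 0.1 -0.  -1. ] 572.6497909530206
teapot [(0.55, array([291.4, 240.5]))] [array([251.5, 184.7, 325.6, 291.4])]
teapot_knob [(0.59, array([290., 236.]))] [array([286.1, 233. , 296.1, 247.6])]
teapot_spout [] [array([253. , 181.4, 276. , 212.2]), array([249.6, 185.2, 324.5, 291.8])]
teapot_handle [(0.34, array([286.1, 241.3]))] [array([303.9, 260.4, 324.9, 292.5])]
warmer_top [(0.87, array([140.7, 183.1])), (0.85, array([488.2, 299.3])), (0.6, array([168.2, 283.3]))] [array([296.7, 197.2, 345.7, 280.1]), array([440.8, 259.3, 516.1, 337.4]), array([131.3, 243.5, 215. , 325.5]), array([106.3, 146.6, 188.5, 230.7]), array([321. , 107.9, 365.7, 154.3])]
tumbler_a [(0.88, array([274.2, 351.5])), (0.66, array([232.1, 159.6]))] [array([249.9, 333.3, 294.8, 375.5]), array([202.7, 128. , 249. , 177. ])]
milk_jug [(0.64, array([342.9, 140.2]))] [array([322.8, 107.3, 369.2, 155.6]), array([249.9, 335.1, 295.3, 376.9]), array([391.9, 188.3, 447.8, 238.2])]
sugar_bowl [(0.75, array([377.7, 320.9]))] [array([360.5, 301.3, 399.1, 341.7])]
caddy [(0.85, array([412.6, 218.3]
[... 827 characters left out ...]
 array([183.4, 216.1, 226.7, 275.4]), array([273.4, 253.8, 351.7, 302.3])]
milk_jug [(0.87, array([421.3, 293. ]))] [array([399.7, 251.2, 446. , 305.9])]
sugar_bowl [(0.96, array([232.9, 339.7]))] [array([209.6, 305.4, 260.1, 351.1])]
caddy [(0.68, array([349.2, 361.1]))] [array([329.3, 298.9, 380. , 385.4])]
{'time_s': 1.9, 'joints': array([-1.5,  0.3,  1.5, -0. ,  1.3, -0.2]), 'dq': array([ 0.,  0., -0.,  0., -0.,  0.]), 'tau': array([ -0. , -41.2, -26. ,  -0. ,   0. ,   0. ]), 'eef_pos': array([ 141.4, -505.6,  231.3]), 'ee_rot': array([-0. ,  1. ,  0.1, -0. ]), 'force': array([ 0.2, -0.5,  0.6]), 'wrist_torque': array([-0., -0., -0.]), 'grip_force': 0.0, 'grip_width': 1.0003324343287912}
```

View pics/top1.png

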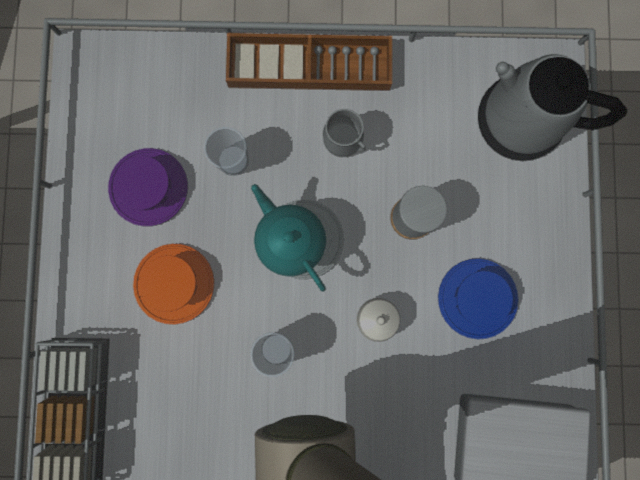

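View pics/side1.png

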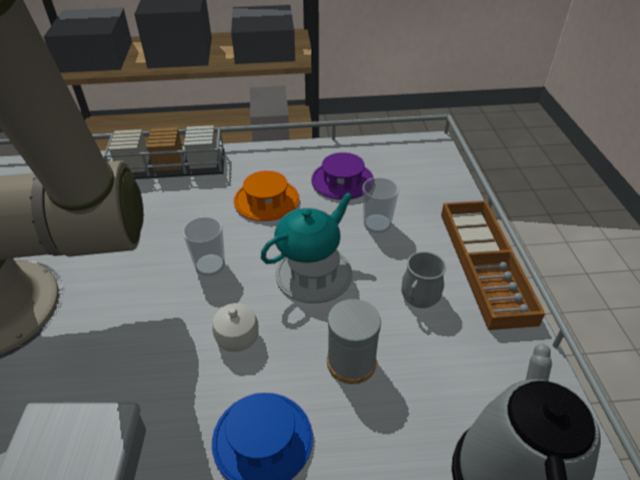

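The steel warmer lies under the teapot: side view about (315,275), top view about (310,240). The look-alikes are purple (148,187), orange (173,283) and blue (478,298) in the top view. Only the grey one fits the description.

```bash
cat >> h.py <<'E'
from scipy.optimize import least_squares
def fitc(P,R,c0):
    return least_squares(lambda c:np.hypot(*(P-c).T)-R,c0,loss='soft_l1',f_scale=1.0)
def hsv(p): return cv2.cvtColor(p,cv2.COLOR_RGB2HSV)
def pot(p,W,c0,base=50):
    H=hsv(p);m=(H[...,0]>75)&(H[...,0]<100)&(H[...,1]>90)&np.isfinite(W[...,2])
    Q=W[m];z=Q[:,2]-base
    zz=[20,28,41,51,60];rr=[55,60,60,55,47]
    k=(z>20)&(z<60)&(np.hypot(*(Q[:,:2]-c0).T)<68);Q=Q[k];z=z[k]
    R=np.interp(z,zz,rr)
    c=np.array(c0,float)
    for _ in range(3):
        f=least_squares(lambda c:np.hypot(*(Q[:,:2]-c).T)-R,c,loss='soft_l1',f_scale=1.0);c=f.x
    a=W[m];a=a[(a[:,2]>base+30)&(a[:,2]<base+90)];e=a[:,:2]-c;r=np.hypot(*e.T)
    far=a[(r>72)&(r<112)]
    return c,np.median(abs(f.fun)),len(Q),far
E
python3 - <<'E'
from h import *
np.set_printoptions(precision=1,suppress=True)
for n in('top','side'):
    s=np.load(n+'1.npz');p,W=s['p'],s['W']
    c0=ray(n,[291,238] if n=='top' else [308,235],95)[:2];print(n,c0)
    c,r,N,far=pot(p,W,c0);print('pot',c,r,N)
    e=far[:,:2]-c;a=np.degrees(np.arctan2(e[:,1],e[:,0]));print('far hist',np.histogram(a,12,(-180,180)));
    sp=far[far[:,2]>115];print('spout dir',np.median(np.degrees(np.arctan2(*(sp[:,:2]-c).T[::-1]))))
    H=hsv(p);g=(H[...,1]<70)&np.isfinite(W[...,2])&(np.hypot(W[...,0]-c[0],W[...,1]-c[1])<110)
    print('z hist',np.histogram(W[g][:,2],np.arange(-6,66,3)))
    for lo,hi,R in((9,15,72),(47,53,48)):
        m=(g&(W[...,2]>lo)&(W[...,2]<hi)).astype(np.uint8)
        m=cv2.morphologyEx(m,cv2.MORPH_OPEN,np.ones((2,2),np.uint8))
        _,L,st,_=cv2.connectedComponentsWithStats(m);k=[i for i in range(1,len(st)) if st[i,4]>25];
        Q=W[np.isin(L,k)][:,:2].astype(np.float32)
        if len(Q)<30: print('few',R,len(Q));continue
        h=cv2.convexHull(Q)[:,0];f=fitc(h,R,c);print('R',R,len(Q),len(h),f.x,np.round(f.fun,1))
    # bystanders
for q,uv,z in(('tumA',[274.2,351.5],0),('tumB',[232.1,159.6],0),('jug',[342.9,140.2],0),('sugar',[377.7,320.9],0),('caddy',[412.6,218.3],0)): print(q,ray('top',uv,z))
for q,uv,z in(('tumB',[378.3,222.2],0),('tumA',[206.8,263.9],0),('jug',[421.3,293],0),('sugar',[232.9,339.7],0),('caddy',[349.2,361.1],0)): print(q,ray('side',uv,z))
a=cv2.imread('pics/top1.png')[170:310,230:380];cv2.imwrite('pics/c1.png',cv2.resize(a,None,fx=4,fy=4,interpolation=2))
E
```

```text
top [570.9  44.2]
pot [569.5  46. ] 1.892467823501665 1464
far hist (array([  0,  77,   0,   0,   0,   0,   0, 147,   0,   0,   0,   0]), array([-180., -150., -120.,  -90.,  -60.,  -30.,    0.,   30.,   60.,
         90.,  120.,  150.,  180.]))
spout dir 34.58781228718065
z hist (array([1068, 3228, 1216,  184,  622,  462,   46,    1,    0,    0,    0,
          0,    0,    0,    0,    0,    9,   86,   97,    7,    1,    0,
          0]), array([-6, -3,  0,  3,  6,  9, 12, 15, 18, 21, 24, 27, 30, 33, 36, 39, 42,
       45, 48, 51, 54, 57, 60, 63]))
few 72 0
R 48 32 10 [596.  25.] [ 0.8 -2.9 -5.3 -4.8 -1.1 -0.3  1.3  1.9  1.3  1.3]
side [567.9  34.8]
pot [566.9  46.4] 0.8941675141508121 1284
far hist (array([  0, 121,   0,   0,   0,   0,  30, 125,   0,   0,   0,   0]), array([-180., -150., -120.,  -90.,  -60.,  -30.,    0.,   30.,   60.,
         90.,  120.,  150.,  180.]))
spout dir 31.481230795687097
z hist (array([   3,  288, 2086,  345,  123, 1141,  588,   41,   29,   34,   28,
         29,   35,   32,   18,    9,    2,   41,  346,  379,    3,    0,
          0]), array([-6, -3,  0,  3,  6,  9, 12, 15, 18, 21, 24, 27, 30, 33, 36, 39, 42,
       45, 48, 51, 54, 57, 60, 63]))
R 72 1682 15 [579.4  23.5] [ 0.1 -3.8 -0.7  0.4 -0.1  0.1 -0.4  0.4  1.1  0.4  0.5  0.4 -0.3 -1.4
 -1.8]
R 48 696 16 [577.8  25.2] [13.5 31.3  1.2  1.9  1.3  0.5  1.2  1.   0.1 -0.4 -0.8 -0.9 -1.5 -1.9
  4.   6.4]
tumA [377.3  74.4   0. ]
tumB [722.9 159.3   0. ]
jug [762.8 -43.5   0. ]
sugar [ 433.6 -109.4    0. ]
caddy [ 619.7 -172.1    0. ]
tumB [723.9 162.9   0. ]
tumA [373.8  75.4   0. ]
jug [766.4 -37.1   0. ]
sugar [ 428.2 -108.4    0. ]
caddy [ 616.5 -168.4    0. ]
```

View pics/c1.png

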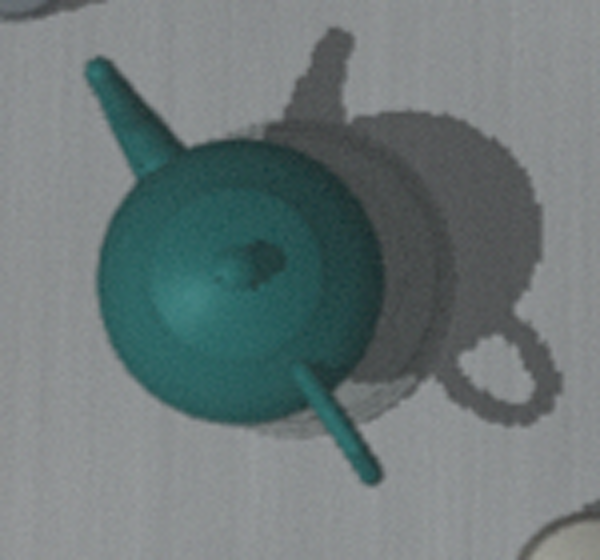

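The crop confirms it: the grey steel plate and its foot show under the pot's right side, at about (385,300) and (440,270) in the crop. The pot sits off-centre towards +y. Next I'll refine the fits and work out the push.

```bash
cat >> h.py <<'E'
def warmer(p,W,c0,dz):
    W=W.copy();W[...,2]+=dz
    H=hsv(p);d=np.hypot(W[...,0]-c0[0],W[...,1]-c0[1])
    out=[]
    for lo,hi,R in((6.5,17,72),(44,56,48)):
        g=(H[...,1]<80)&(W[...,2]>lo)&(W[...,2]<hi)&(d<R+8)
        m=cv2.morphologyEx(g.astype(np.uint8),cv2.MORPH_OPEN,np.ones((3,3),np.uint8))>0
        Q=W[m][:,:2]
        e=Q-c0;a=np.degrees(np.arctan2(e[:,1],e[:,0]))//8;r=np.hypot(*e.T)
        E=np.array([Q[a==k][np.argmax(r[a==k])] for k in np.unique(a) if (r[a==k].max()>R-6)])
        if len(E)<5: out.append((R,len(E)));continue
        f=fitc(E,R,c0);out.append((R,len(Q),len(E),f.x.round(1),np.median(abs(f.fun)).round(1)))
    return out
def zoff(W):
    t=W[(np.hypot(W[...,0]-579,W[...,1]-24)<160)&(abs(W[...,2])<7)][:,2]
    return -np.median(t)
def axisdir(p,W,c,base):
    _,_,_,far=pot(p,W,c,base);e=far[:,:2]-c
    _,_,vt=np.linalg.svd(e,full_matrices=False);v=vt[0]*np.sign(vt[0][0]);return np.degrees(np.arctan2(v[1],v[0]))
def measure(n,p,W):
    dz=zoff(W);c=np.array([572.,40.])
    for _ in range(3): c,r,N,far=pot(p,W,c,50-dz)
    print(n,'dz',dz,'pot',c,r,N,'axis',axisdir(p,W,c,50-dz))
    H=hsv(p);m=(H[...,0]>75)&(H[...,0]<100)&(H[...,1]>90)&(W[...,2]>133-dz)&(W[...,2]<150-dz)&(np.hypot(W[...,0]-c[0],W[...,1]-c[1])<25)
    print(' knob',W[m].mean(0) if m.any() else None,m.sum())
    w=np.array([579.,24.]);print(' warmer',warmer(p,W,w,dz))
    return c
E
python3 - <<'E'
from h import *
np.set_printoptions(precision=2,suppress=True)
for n in('top','side'):
    s=np.load(n+'1.npz');measure(n,s['p'],s['W'])
s=ctrl.sense();print(s['ee_rot'],2*np.arctan2(s['ee_rot'][2],s['ee_rot'][1]))
E
```

```text
top dz 1.3805700598341921 pot [569.14  46.11] 1.1114884709959654 1281 axis 35.61404481611948
 knob [568.15  46.4  140.77] 99
 warmer [(72, 1109, 27, array([578.1,  26.4]), np.float64(0.6)), (48, 164, 11, array([577.9,  25.9]), np.float64(0.2))]
side dz -1.4798845406619903 pot [567.02  47.05] 0.8793298928304871 1402 axis 34.54061645578078
 knob [566.55  42.1  142.59] 66
 warmer [(72, 1794, 34, array([576.4,  24.6]), np.float64(0.7)), (48, 763, 25, array([575.9,  24.6]), np.float64(0.5))]
[-0.    0.99  0.14 -0.  ] 0.27276073852190763
```

>>> send_rows([
  {"offset":[38.8,64.2,0],"spin":1.7},
  {"offset":[38.8,64.2,0],"spin":1.7},
  {"offset":[38.8,64.2,0],"spin":1.7},
  {"offset":[38.8,64.2,0],"spin":1.7},
  {"offset":[38.8,64.2,0],"spin":1.7},
  {"offset":[38.8,64.2,0],"spin":1.7},
  {"offset":[38.8,64.2,0],"spin":1.7},
  {"offset":[38.8,64.2,0],"spin":1.7},
], grip=0.4)

```text
time_s: 2.57
eef_pos: [314.4, -218.5, 231.5]
ee_rot: [0.0, 0.803, 0.597, 0.0]
force: [0.4, 0.1, -1.0]
grip_width: 0.4
grip_force: 0.0
```

>>> send_rows([
  {"offset":[21.5,35.5,0],"spin":0.7},
  {"offset":[21.5,35.5,0],"spin":0.7},
  {"offset":[21.5,35.5,0],"spin":0.7},
  {"offset":[21.5,35.5,0],"spin":0.7},
  {"offset":[21.5,35.5,0],"spin":0.7},
  {"offset":[21.5,35.5,0],"spin":0.7},
  {"offset":[21.5,35.5,0],"spin":0.7},
  {"offset":[21.5,35.5,0],"spin":0.7},
])

```text
time_s: 3.23
eef_pos: [487.2, 67.1, 231.5]
ee_rot: [0.0, 0.551, 0.834, 0.0]
force: [0.4, -1.4, -0.2]
grip_width: 0.398
grip_force: 0.0
```

>>> send_rows([
  {"offset":[0,0,0],"spin":0},
  {"offset":[0,0,0],"spin":0},
])

```text
time_s: 3.4
eef_pos: [486.8, 66.3, 230.9]
ee_rot: [-0.0, 0.55, 0.835, -0.0]
force: [0.4, -0.9, -0.4]
grip_width: 0.402
grip_force: 0.0
```

>>> send_rows([
  {"offset":[4.3,7.0,0],"spin":0},
  {"offset":[4.3,7.0,0],"spin":0},
  {"offset":[4.3,7.0,-4],"spin":0},
  {"offset":[4.3,7.0,-8],"spin":0},
  {"offset":[4.3,7.0,-12],"spin":0},
  {"offset":[4.3,7.0,-14],"spin":0},
  {"offset":[4.3,7.0,-15.7],"spin":0},
  {"offset":[4.3,7.0,-15.7],"spin":0},
])

```text
time_s: 4.07
eef_pos: [527.6, 133.3, 71.3]
ee_rot: [-0.002, 0.552, 0.834, -0.002]
force: [-0.6, 0.1, -0.4]
grip_width: 0.4
grip_force: 0.0
```

Run:
```python
from h import *
np.set_printoptions(precision=2,suppress=True)
for n in('top','side'):
    p,d=cap(n,n+'2.png');measure(n,p,pts(n,d))
s=ctrl.sense();print(s['eef_pos'],s['force'])
a=cv2.imread('pics/side2.png')[150:330,200:440];cv2.imwrite('pics/c2.png',cv2.resize(a,None,fx=3,fy=3,interpolation=2))
```

```text
top dz 1.4255661724974764 pot [569.04  46.78] 1.0651789991113816 948 axis 35.600268276644975
 knob [568.17  46.19 140.77] 100
 warmer [(72, 1141, 27, array([577.8,  26.3]), np.float64(0.4)), (48, 160, 11, array([578.1,  25.9]), np.float64(0.3))]
side dz -1.4780537905314952 pot [567.02  47.08] 0.9783099303559482 1382 axis 34.75169095232483
 knob [566.56  42.01 142.41] 62
 warmer [(72, 1808, 33, array([576.3,  24.7]), np.float64(0.5)), (48, 752, 26, array([575.8,  24.5]), np.float64(0.6))]
[529.67 133.79  74.94] [-0.06  0.45  0.16]
```

View pics/c2.png

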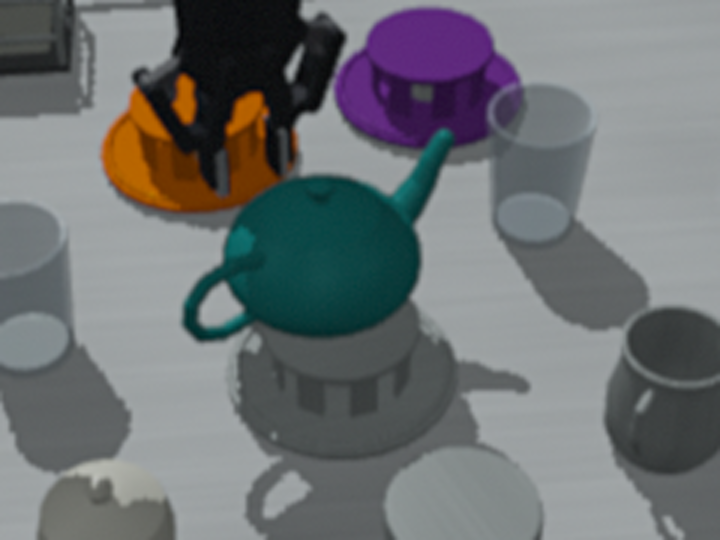

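>>> send_rows([
  {"offset":[0.39,-0.92,0],"spin":0},
  {"offset":[0.75,-1.75,0],"spin":0},
  {"offset":[0.83,-1.93,0],"spin":0},
  {"offset":[0.91,-2.11,0],"spin":0},
  {"offset":[0.98,-2.3,0],"spin":0},
  {"offset":[1.06,-2.48,0],"spin":0},
  {"offset":[1.14,-2.66,0],"spin":0},
  {"offset":[1.22,-2.85,0],"spin":0},
])

```text
time_s: 4.83
eef_pos: [541.7, 106.8, 74.4]
ee_rot: [-0.0, 0.552, 0.834, 0.0]
force: [-0.6, 4.8, 2.7]
grip_width: 0.399
grip_force: 2.3
```

Run:
```python
from h import *
np.set_printoptions(precision=2,suppress=True)
for n in('top','side'):
    p,d=cap(n,n+'3.png');measure(n,p,pts(n,d))
s=ctrl.sense();print(s['eef_pos'],s['force'])
```

```text
top dz 1.3858480952170162 pot [569.19  46.  ] 1.0465708990571407 612 axis 34.811773274575486
 knob [568.84  41.78 141.02] 59
 warmer [(72, 1087, 27, array([577.9,  26.3]), np.float64(0.5)), (48, 123, 10, array([578.1,  25.9]), np.float64(0.3))]
side dz -1.4541757900339687 pot [567.36  45.18] 0.9351283434780662 1396 axis 33.95933571553032
 knob [566.45  40.03 142.62] 67
 warmer [(72, 1789, 34, array([576.4,  24.9]), np.float64(0.6)), (48, 714, 24, array([575.6,  24.4]), np.float64(0.5))]
[541.88 106.45  74.44] [-0.76  2.93  1.37]
```

>>> send_rows([
  {"offset":[0.08,-0.18,0],"spin":0},
  {"offset":[0.16,-0.37,0],"spin":0},
  {"offset":[0.24,-0.55,0],"spin":0},
  {"offset":[0.31,-0.74,0],"spin":0},
  {"offset":[0.39,-0.92,0],"spin":0},
  {"offset":[0.47,-1.1,0],"spin":0},
  {"offset":[0.55,-1.29,0],"spin":0},
  {"offset":[0.63,-1.47,0],"spin":0},
])

```text
time_s: 5.6
eef_pos: [547.8, 92.0, 74.4]
ee_rot: [-0.0, 0.552, 0.834, 0.0]
force: [-2.7, 4.4, 3.5]
grip_width: 0.397
grip_force: 2.8
```

Run:
```python
from h import *
np.set_printoptions(precision=2,suppress=True)
for n in('top','side'):
    p,d=cap(n,n+'4.png');measure(n,p,pts(n,d))
s=ctrl.sense();print(s['eef_pos'],s['force'])
```

```text
top dz 1.4107932704503812 pot [574.34  30.89] 1.0586994600290254 552 axis 33.642770531868265
 knob [573.73  24.61 140.65] 33
 warmer [(72, 654, 25, array([578.4,  26.3]), np.float64(0.5)), (48, 0)]
side dz -1.4889588664416178 pot [572.32  30.07] 0.9085614178831527 1440 axis 32.99687360936658
 knob [571.77  25.17 142.55] 70
 warmer [(72, 1731, 31, array([576.1,  24.5]), np.float64(0.5)), (48, 374, 19, array([575.9,  24.3]), np.float64(0.3))]
[548.04  91.56  74.38] [-1.24  2.27  0.98]
```

>>> send_rows([
  {"offset":[0.09,-0.13,0],"spin":0},
  {"offset":[0.18,-0.26,0],"spin":0},
  {"offset":[0.27,-0.39,0],"spin":0},
  {"offset":[0.35,-0.52,0],"spin":0},
  {"offset":[0.35,-0.52,0],"spin":0},
  {"offset":[0.15,0.0,0],"spin":0},
  {"offset":[-0.8,2.2,0],"spin":0},
  {"offset":[-1.8,4.7,0],"spin":0},
])

```text
time_s: 6.37
eef_pos: [530.1, 138.2, 74.0]
ee_rot: [0.0, 0.553, 0.833, -0.0]
force: [0.0, 0.7, -0.1]
grip_width: 0.396
grip_force: 0.0
```

>>> send_rows([
  {"offset":[-1.0,2.3,0],"spin":0},
  {"offset":[-1.0,2.3,0],"spin":0},
])

```text
time_s: 6.53
eef_pos: [518.2, 164.6, 74.0]
ee_rot: [-0.0, 0.55, 0.835, -0.0]
force: [-0.2, 1.1, 0.2]
grip_width: 0.4
grip_force: 0.0
```

Run:
```python
from h import *
np.set_printoptions(precision=2,suppress=True)
for n in('top','side'):
    p,d=cap(n,n+'5.png');measure(n,p,pts(n,d))
s=ctrl.sense();print(s['eef_pos'],s['force'])
a=cv2.imread('pics/side5.png')[150:330,200:440];cv2.imwrite('pics/c5.png',cv2.resize(a,None,fx=3,fy=3,interpolation=2))
```

```text
top dz 1.4420093574331974 pot [578.09  24.74] 1.106279968206536 790 axis 33.68095749445475
 knob [576.55  23.87 140.76] 98
 warmer [(72, 679, 29, array([579.7,  25.3]), np.float64(0.5)), (48, 0)]
side dz -1.4765475245737714 pot [575.3   24.94] 0.9111488165875308 1460 axis 32.65188955583634
 knob [575.01  19.77 142.51] 67
 warmer [(72, 1700, 31, array([576.4,  24.7]), np.float64(0.6)), (48, 261, 16, array([576.2,  24.6]), np.float64(0.4))]
[519.91 161.95  74.23] [0.51 0.31 1.16]
```

View pics/c5.png

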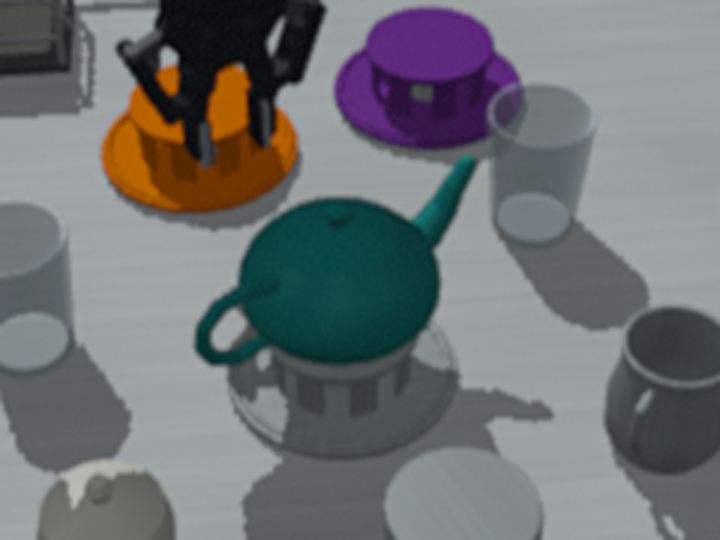

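The crop shows the pot upright and centred over the warmer, with the gripper at (220,130) well clear of it. The warmer's fits are unchanged and the remaining offset is about 1.5 mm, so I'm handing it in.

```bash
python3 -c "
from rig import ctrl
print(ctrl.finish_job())"
```

```text
the job is handed in; nothing more can be done
None
```

I slid the teapot about 23 mm with gentle belly pushes; it now stands upright within about 2 mm of the warmer's centre by both cameras, the warmer hasn't moved, and the job is handed in.

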